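# Lock the vial decapper and brush the spent caps off its bed

## Task

Make the vial decapper safe by sliding its orange lock fully home to the green-marked end stop; then use the red brush, not your fingers, to sweep all four spent caps off the steel bed into the yellow waste tray beside it. Finish with the brush standing free on the bench top, bristles down, and leave the vial rack, beaker and wash bottle where they are.

Things in the scene. Friction and masses are not known exactly. Their poses are not given: they have to be found in the camera images.
- decapper: White fixed bench decapper. Origin: on the bench under the bed's centre; x from lock to column, y along the bed, z up (mm). Steel bed: flat, top at z 50, y -90 to +90, both y ends open, no lip there; in x between a front lip (-75 to -67, top z 60) and a rear fence (67 to 75, top z 66): 134 clear. Column behind: x 88 to 233, 110 wide, 160 high. The lock slide lies in front at x -115.
- bed (a point): Centre of the top face of the steel bed, axes as the decapper's. The four caps lie within 35 mm of it in x and 40 mm in y.
- lock (a joint): Travel of the orange lock grip in m: 0 at the red mark (unlocked), 0.070 at the end stop by the green mark (fully locked). Grows along the decapper's +y. It resists with about 1.5 N and stays where it is left.
- lock_top (a point): Centre of the top face of the orange lock grip, 54 mm above the bench; axes as the decapper's. The grip is a block 28 mm in x, 20 mm in y, 40 mm tall, on a track 40 mm wide (x) whose top is 14 mm above the bench; 26 mm between its rear face and the edge of the bed, free on both sides along y.
- brush: Red block brush, about 140 g, standing bristles down on the bench, left or right of the machine. Origin: centre of the bristles' underside; x along its length, z up. Stiff rigid black bristles and red block together 96 mm long (x), 34 mm wide (y), 0 to 45 mm high; on top a grip rib 70 mm long (x), 22 mm thick (y), 45 to 80 mm high, to be pinched across its thickness.
- tray: Yellow open waste tray, fixed to the bench at one y end of the bed, left or right (the vial rack is at the other). Origin: centre of its underside, 138 mm from the bed's centre along y; axes as the decapper's. 160 mm in x, 120 mm in y, rim 34 mm high, walls 4 mm, inner floor 8 mm up. Its near wall lies under the overhanging bed end, so caps pushed over that end drop in.
- cap1: One of four spent crimp caps with green stopper lying on the bed: an aluminium disc 22 mm across, 9 mm high, with a green stub 15 mm across on top, 15 mm high in all, about 12 g. Origin: centre of the underside.
- cap2: One of four spent crimp caps with green stopper lying on the bed: an aluminium disc 22 mm across, 9 mm high, with a green stub 15 mm across on top, 15 mm high in all, about 12 g. Origin: centre of the underside.
- cap3: One of four spent crimp caps with green stopper lying on the bed: an aluminium disc 22 mm across, 9 mm high, with a green stub 15 mm across on top, 15 mm high in all, about 12 g. Origin: centre of the underside.
- cap4: One of four spent crimp caps with green stopper lying on the bed: an aluminium disc 22 mm across, 9 mm high, with a green stub 15 mm across on top, 15 mm high in all, about 12 g. Origin: centre of the underside.
- beaker: Loose glass beaker 76 mm across, 100 mm high, on the other side of the bench from the brush. Origin: centre of the underside.
- wash_bottle: Loose white wash bottle 68 mm across, 200 mm high, to the right of the decapper. Origin: centre of the underside.
- rack: Loose blue rack 110 mm (x) x 70 mm (y) with six capped glass vials, 71 mm high, standing just beyond the bed end away from the tray, about 13 mm from it; it must not be moved. Origin: centre of the underside.

How it is judged:
On the way, in this order (a step that is already met when the one before it is completed fails the run):
1. the lock slide is at its green end stop (within 4 mm), with all four caps still on the bed (value of joint lock above 0.066 m and height (world z) of each of cap1, cap2, cap3, cap4 above 0.045 m), for 0.2 s.
2. all four caps lie in the waste tray (x of cap1 in the frame of tray between -0.076 and 0.076 m and y of cap1 in the frame of tray between -0.056 and 0.056 m and height (world z) of each of cap1, cap2, cap3, cap4 below 0.042 m and x of cap2 in the frame of tray between -0.076 and 0.076 m and y of cap2 in the frame of tray between -0.056 and 0.056 m and x of cap3 in the frame of tray between -0.076 and 0.076 m and y of cap3 in the frame of tray between -0.056 and 0.056 m and x of cap4 in the frame of tray between -0.076 and 0.076 m and y of cap4 in the frame of tray between -0.056 and 0.056 m), for 0.2 s.
At the end, for the whole second after the job is handed in: The lock is within 4 mm of its green end stop, all four caps lie at rest within the walls of the yellow tray (origins below 42 mm), and the brush stands at rest on the bench top itself, bristles down (underside within 5 mm of the bench, upright within 0.15 rad) (all of step 2 and value of joint lock above 0.066 m and linear speed of each of cap1, cap2, cap3, cap4 below 0.05 m/s and height (world z) of brush below 0.005 m and angle between brush's own z axis and vertical below 0.15 rad and linear speed of brush below 0.02 m/s); the robot touches nothing.
It fails at once if a cap is touched with the fingers or the arm (over 0.3 N) instead of the brush (contact force between any of the fingers, the arm and cap1 above 0.3 N or contact force between any of the fingers, the arm and cap2 above 0.3 N or contact force between any of the fingers, the arm and cap3 above 0.3 N or contact force between any of the fingers, the arm and cap4 above 0.3 N).
It fails at once if the vial rack, the beaker or the wash bottle is moved more than 25 mm or tipped more than 0.4 rad (distance of any of rack, beaker, wash_bottle from where it was at the start of the episode above 0.025 m or angle between any of rack, beaker, wash_bottle's own z axis and vertical above 0.4 rad).
It also fails if it takes over 58 s, if anything falls off the work surface, if the arm or the gripper's body presses on something with over 40 N, if the wrist force passes 120 N, or if a joint passes its speed limit or range.

## Robot

A 7-joint arm with a two-finger parallel gripper is mounted at the origin on the work surface. World frame = base frame: x ahead of the robot, y to its left, z up, the work surface at z = 0. Lengths are in m, angles in rad, forces in N, time in s.
With the tool pointing down it reaches from about 0.4 to 0.85 m from the base axis. Payload 4.4 kg.
Tool frame: the origin (TCP) lies between the finger pads; the fingertips stand arm.tip_reach ahead of it and the grasp point (between the pads) lies 6 mm ahead of it (arm.tip_reach is the distance from the TCP to the fingertips, in m); z points along the fingers, y is the line along which they close (so a half turn about z gives the same grasp; the last joint's range is limited). The gripper opens to 94 mm and grips with 3 to 60 N. Pads are 16 mm wide; open, the fingers measure 119 mm over their backs; the gripper's body (75 mm by 177 mm) begins 78 mm behind the grasp point.
Start: joints at [-1.177, 0.628, 0.038, 1.517, -0.027, 0.996, -0.02], TCP at [0.288, 0.583, 0.23] pointing down, gripper open.
Joint ranges: [-3.06, 3.06], [-0.37, 2.12], [-1.25, 1.32], [0.18, 2.47], [-1.1, 4.24], [0.23, 1.98], [-2.94, 2.94]. Speed limits (rad/s): [2.57, 2.57, 3.14, 3.14, 3.14, 3.14, 3.14].

## Interface

Orientations are given as a rotation vector (axis times angle).
In Python, from station import arm gives the robot as it stands.
- The arm moves only by the tool nudge_tcp, called after "Request:" as name([rows], argument=value, ...), one row to a line, values as JSON. Schema: {"type":"object","properties":{"motion":{"type":"array","items":{"type":"array","items":{"type":"array","items":{"type":"number"},"minItems":6,"maxItems":6},"minItems":1,"maxItems":5},"minItems":1,"maxItems":1},"jaw":{"type":"number"},"clamp_n":{"type":"number"},"only":{"type":"string"},"quiet":{"type":"boolean"},"lines":{"type":"string"}},"required":["motion"],"additionalProperties":false}. motion is a list that holds a single list of rows (three levels of brackets), with 1 to 5 rows, each of 6 numbers: dx, dy, dz in units of 50 mm, then a rotation vector rx, ry, rz in rad; each row is the pose to reach, as a shift and turn from the pose commanded when the call began, along the tool's axes at that moment; what a row does not reach only later rows make up. A row lasts 1/8 s, in which the tool goes at most 0.0625 m and 0.188 rad, less where a joint would pass 70% of its speed; a pose out of reach is approached as far as the arm can. jaw is the opening from 0.0 (shut) to 1.0 (fully open), set as the call begins (left out keeps the last). The fingers move at their own pace and stop on an object; clamp_n is the grip in N (left out, the last holds). Time passes only in rows, so rows that do not move let the fingers close. The tool returns the time, the measured TCP pose, the force, the opening and the grip force at its end. only (a regular expression) keeps the lines of the reply that match it, lines (a string "A,B") keeps lines A to B, and quiet returns only ok. Input that does not fit is refused with a message, and nothing moves.
- arm.sense(): the state, without advancing time (a new reading comes with each control period).
- arm.snapshot(name): name is "scene" or "top"; returns a dict with "frame" (400x640x3 uint8, red, green, blue), "camera_matrix" (3x3 intrinsics, pixels), "R" (3x3) and "t" (3): a world point X has camera coordinates R X + t. Camera axes: x right, y down, z forward; pixel columns grow to the right and rows downward; lengths in m; the calibration is good to about 2 mm. A picture is of the moment at which its call begins. There is no depth.
- arm.job_done(): hands the job in; it is judged then, once.
The state is a dict: "time": time; "qpos": joint angles; "joint_velocities": joint speeds; "joint_efforts": joint torques, N m; "ee_pos": TCP position; "tcp_rot": TCP orientation; "contact_force": force on the tool from outside, world axes, zero at the start; "ft_torque": the same for the moment, N m; "opening": opening from 0.0 (shut) to 1.0 (fully open); "gripper_force": force on a finger pad.
Only numpy, scipy, OpenCV 4.12 (cv2) and the standard library are available. Lean on these libraries where they do the work, as an engineer would, in place of code of your own. Each camera call takes 0.05 s, during which the arm holds its last target. There are 200 camera calls.

## Working session

There is one attempt and no reset: what is moved stays moved. The work goes in short steps, Python scripts to look and compute and a tool call to move; the robot and the scene stay as the last step left them, time stands still between calls to the robot, and variables do not carry over. Pictures are saved under pics/ and viewed, at most 10 in all, crops included, and the job is handed in when it is done.

```bash
ls; mkdir -p pics
```

Run:
```python
from station import arm
import cv2,numpy as np
for n in("scene","top"):
    s=arm.snapshot(n); cv2.imwrite(f"pics/{n}0.png",s["frame"][:,:,::-1]); np.savez(f"{n}0.npz",**s)
    print(n,s["camera_matrix"].round(1).tolist(),s["R"].round(4).tolist(),s["t"].round(4).tolist())
print(arm.sense(),arm.tip_reach)
```

```text
pics
station.py
scene [[501.6, 0.0, 318.9], [0.0, 501.6, 197.0], [0.0, 0.0, 1.0]] [[0.6487, 0.761, -0.0024], [0.5101, -0.4372, -0.7407], [-0.5647, 0.4793, -0.6719]] [-0.3377, -0.2287, 1.4989]
top [[393.0, 0.0, 317.6], [0.0, 393.0, 202.0], [0.0, 0.0, 1.0]] [[0.0331, -0.9994, 0.0044], [-0.9789, -0.0333, -0.2015], [0.2016, 0.0024, -0.9795]] [-0.0334, 0.5439, 0.927]
{'time': 0.1, 'qpos': array([-1.17682689,  0.62924037,  0.03846745,  1.51821781, -0.02697758,
        0.99631921, -0.0199819 ]), 'joint_velocities': array([ 0.00157582, -0.00065743,  0.00028804, -0.00234612,  0.00223952,
       -0.00094969,  0.00021464]), 'joint_efforts': array([ 3.09651732e-03, -5.50788081e+01,  1.14717219e+00, -1.87111884e+01,
       -5.22251101e-02,  1.92413729e-02,  4.95613040e-05]), 'ee_pos': array([0.28818225, 0.58202317, 0.22967113]), 'tcp_rot': array([-7.15763618e-01, -3.05862457e+00,  2.56403445e-03]), 'contact_force': array([-0.08146093, -0.0333594 ,  0.55014805]), 'ft_torque': array([ 0.00389482,  0.02223863, -0.00508487]), 'gripper_force': 0.0, 'opening': 1.0024030418456154} 0.025
```

View pics/top0.png

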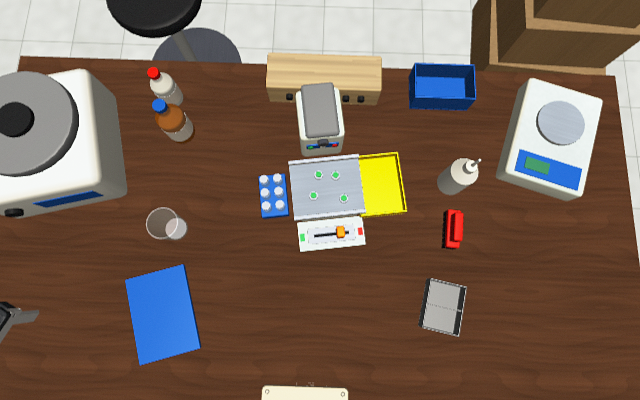

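View pics/scene0.png

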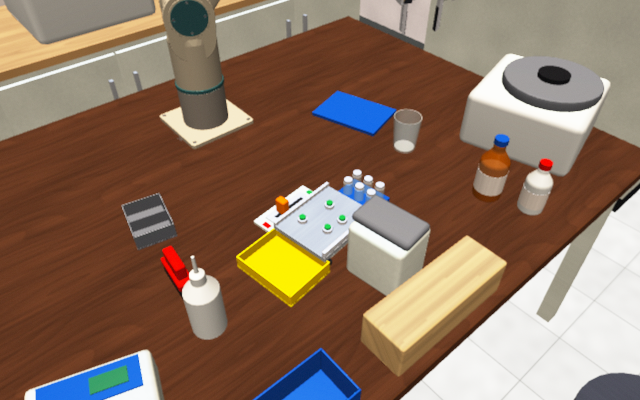

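The top view shows the bed around (327,187), the tray right of it, the lock grip at (340,232), the brush at (453,229), the rack at left (273,196) and the beaker at (165,224). I'll enlarge both views.

Run:
```python
import cv2
a=cv2.imread("pics/top0.png")[140:260,280:480]; cv2.imwrite("pics/topc.png",cv2.resize(a,None,fx=4,fy=4,interpolation=cv2.INTER_CUBIC))
a=cv2.imread("pics/scene0.png")[165:305,155:355]; cv2.imwrite("pics/scenec.png",cv2.resize(a,None,fx=4,fy=4,interpolation=cv2.INTER_CUBIC))
```

```text
(no output)
```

View pics/topc.png

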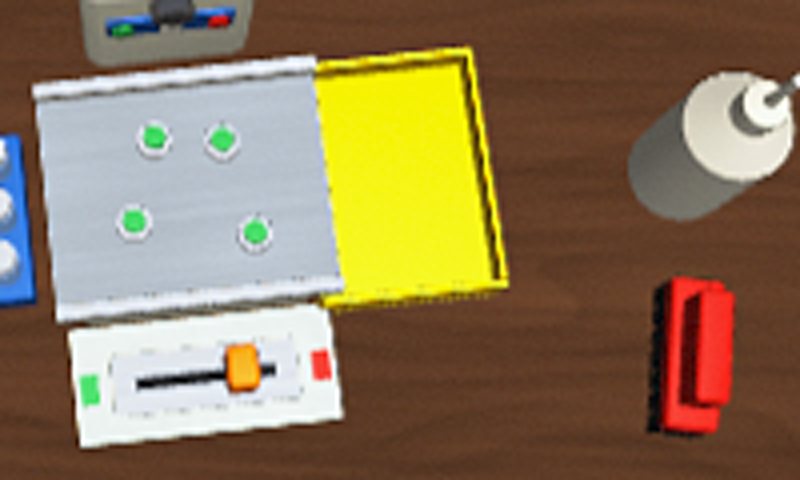

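View pics/scenec.png

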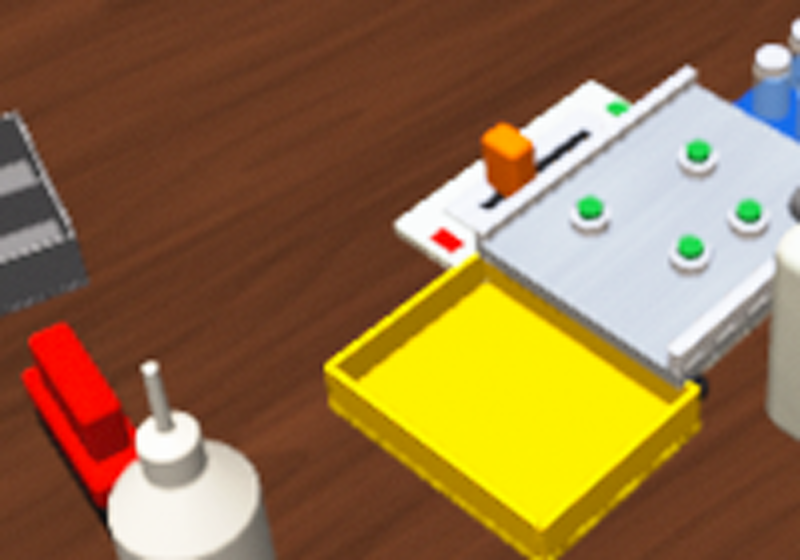

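Top crop: lock top (243,362), rib top (716,347), cap tops (155,136), (222,139), (134,221), (255,232). Scene crop: lock top (508,144), rib top (75,370). Next I triangulate.

Create h.py:
```python
import numpy as np,cv2
from scipy.spatial.transform import Rotation as Ro
S={n:dict(np.load(n+"0.npz")) for n in("scene","top")}
P={n:s["camera_matrix"]@np.c_[s["R"],s["t"]] for n,s in S.items()}
def full(n,p): return (np.array(p,float)+.5)/4-.5+np.array((280,140) if n=="top" else (155,165))
def tri(a,b):
    X=cv2.triangulatePoints(P["top"],P["scene"],full("top",a).reshape(2,1),full("scene",b).reshape(2,1))[:,0];return X[:3]/X[3]
def plane(n,p,z):
    s=S[n];d=s["R"].T@np.linalg.inv(s["camera_matrix"])@np.r_[full(n,p),1];c=-s["R"].T@s["t"];return c+d*(z-c[2])/d[2]
```

Run:
```python
from h import *
for k,a,b in [("lock",(243,362),(508,144)),("rib",(716,347),(75,370)),("c1",(155,136),(749,210)),("c2",(222,139),(690,247)),("c3",(134,221),(698,150)),("c4",(255,232),(590,207)),
 ("lip-y",(342,283),(481,240)),("fence-y",(316,60),(672,350)),("green",(90,390),(620,108)),("red",(320,364),(447,240)),("trayF",(508,287),(328,368)),("trayR",(470,48),(543,527))]:
    print(k,tri(a,b).round(4))
print("rib corners top");R=[plane("top",p,.08) for p in((702,290),(735,293),(728,403),(697,405))];print(np.round(R,4))
Rs=[plane("scene",p,.08) for p in((28,337),(68,323),(122,400),(84,420))];print(np.round(Rs,4))
L=[plane("top",p,.06) for p in((57,321),(342,291))];print("lip",np.round(L,4))
L=[plane("top",p,.066) for p in((34,86),(316,57))];print("fence",np.round(L,4))
```

```text
lock [ 0.4759 -0.0744  0.0517]
rib [ 0.4918 -0.3563  0.0789]
c1 [ 0.6157 -0.0146  0.0643]
c2 [ 0.6153 -0.057   0.0632]
c3 [ 0.5606 -0.0034  0.0637]
c4 [ 0.5563 -0.0788  0.0633]
lip-y [ 0.5283 -0.1339  0.0522]
fence-y [ 0.6678 -0.1151  0.0677]
green [0.4601 0.0215 0.0134]
red [ 0.4819 -0.126   0.0114]
trayF [ 0.5339 -0.2414  0.0312]
trayR [ 0.6913 -0.219   0.0343]
rib corners top
[[ 0.5258 -0.3495  0.08  ]
 [ 0.5247 -0.3695  0.08  ]
 [ 0.4576 -0.3625  0.08  ]
 [ 0.4558 -0.3439  0.08  ]]
[[ 0.4581 -0.3635  0.08  ]
 [ 0.4626 -0.3436  0.08  ]
 [ 0.5256 -0.348   0.08  ]
 [ 0.5248 -0.3683  0.08  ]]
lip [[ 0.4968  0.0418  0.06  ]
 [ 0.5215 -0.1336  0.06  ]]
fence [[ 0.6452  0.0628  0.066 ]
 [ 0.6706 -0.115   0.066 ]]
```

Add to h.py:
```python
phi=.142; ex=np.array([np.cos(phi),np.sin(phi),0]); ey=np.array([-np.sin(phi),np.cos(phi),0]); C=np.array([.584,-.0355,0])
def go(target,yang):
    "tool-axis shift and turn to a world TCP with tool y at yang (deg, world), pointing down"
    from station import arm
    s=arm.sense();R=Ro.from_rotvec(s["tcp_rot"]);a=np.radians(yang);y=np.array([np.cos(a),np.sin(a),0]);z=np.array([0,0,-1.])
    T=Ro.from_matrix(np.c_[np.cross(y,z),y,z])
    print("shift",R.inv().apply(np.array(target)-s["ee_pos"]).round(4),"turn",(R.inv()*T).as_rotvec().round(3),"at",s["ee_pos"].round(4),"q",s["qpos"].round(2),"t",round(s["time"],2))
```

Run:
```python
from h import *
print("bottle",plane("top",(737,127),.15).round(3),plane("top",(682,195),.0).round(3), plane("top",(765,105),.17).round(3))
go((.481,-.110,.12),98.1)
```

```text
bottle [ 0.608 -0.348  0.15 ] [ 0.605 -0.367  0.   ] [ 0.616 -0.357  0.17 ]
shift [-0.4799 -0.5344  0.1106] turn [-0.002 -0.    -0.601] at [0.2882 0.582  0.2297] q [-1.18  0.63  0.04  1.52 -0.03  1.   -0.02] t 0.1
```
Bottle center x ~0.605-.61, front edge ~0.573. Gripper edge at .529 +; ok 44mm clearance.

Careful with the scale: shifts go in units of 50 mm. That gives: -0.2 m is -4, -0.223 m is -4.46.

Request:
nudge_tcp([
  [[-0.8, -0.9, 0, 0, 0, -0.05], [-1.6, -1.8, 0, 0, 0, -0.1], [-2.4, -2.68, 0, 0, 0, -0.15], [-3.2, -3.56, 0, 0, 0, -0.2], [-4, -4.46, 0, 0, 0, -0.25]],
], jaw=0, clamp_n=20)

```text
time: 0.72
ee_pos: [0.369, 0.2919, 0.2304]
tcp_rot: [0.326, 3.124, -0.0]
contact_force: [0.9, 0.2, -0.5]
opening: 0.503
gripper_force: 0.0
```

```bash
python3 -c "
from h import *
go((.481,-.110,.12),98.1)"
```

```text
shift [-0.1926 -0.3701  0.1105] turn [-0.     0.    -0.349] at [0.369  0.2919 0.2304] q [-0.71  0.37 -0.02  2.    0.01  0.77  0.62] t 0.72
```

Scaled: -0.265 m is -5.3, -0.212 m is -4.24.

Request:
nudge_tcp([
  [[-0.54, -1.06, 0, 0, 0, -0.05], [-1.08, -2.12, 0, 0, 0, -0.1], [-1.64, -3.18, 0, 0, 0, -0.15], [-2.2, -4.24, 0.4, 0, 0, -0.2], [-2.76, -5.3, 0.8, 0, 0, -0.25]],
])

```text
time: 1.35
ee_pos: [0.4487, 0.0055, 0.1906]
tcp_rot: [-0.066, 3.14, 0.0]
contact_force: [0.8, 0.9, 0.1]
opening: 0.008
gripper_force: 0.0
```

```bash
python3 -c "
from h import *
go((.481,-.110,.12),98.1)"
```

```text
shift [-0.0274 -0.1168  0.0706] turn [ 0.     0.001 -0.099] at [0.4487 0.0055 0.1906] q [-0.05  0.41 -0.03  2.1   0.02  0.63  1.52] t 1.35
```

Scaled: -0.117 m is -2.34, 0.07 m is 1.4.

Request:
nudge_tcp([
  [[-0.28, -1.16, 0.4, 0, 0, -0.05], [-0.54, -2.34, 1.2, 0, 0, -0.099], [-0.54, -2.34, 1.4, 0, 0, -0.099], [-0.54, -2.34, 1.4, 0, 0, -0.099], [-0.54, -2.34, 1.4, 0, 0, -0.099]],
])

```text
time: 1.98
ee_pos: [0.48, -0.1065, 0.1215]
tcp_rot: [-0.223, 3.133, 0.001]
contact_force: [-0.5, 0.1, 0.2]
opening: 0.002
gripper_force: 0.0
```

Run:
```python
from h import *
from station import arm
go((.481,-.110,.049),98.1)
im=arm.snapshot("scene")["frame"][165:305,155:355,::-1]
cv2.imwrite("pics/s1.png",cv2.resize(im,None,fx=4,fy=4,interpolation=cv2.INTER_CUBIC))
```

```text
shift [-0.0005 -0.0036  0.0725] turn [0.001 0.001 0.   ] at [ 0.48   -0.1065  0.1215] q [ 0.2   0.57 -0.05  2.05  0.06  0.51  1.82] t 1.98
```

View pics/s1.png

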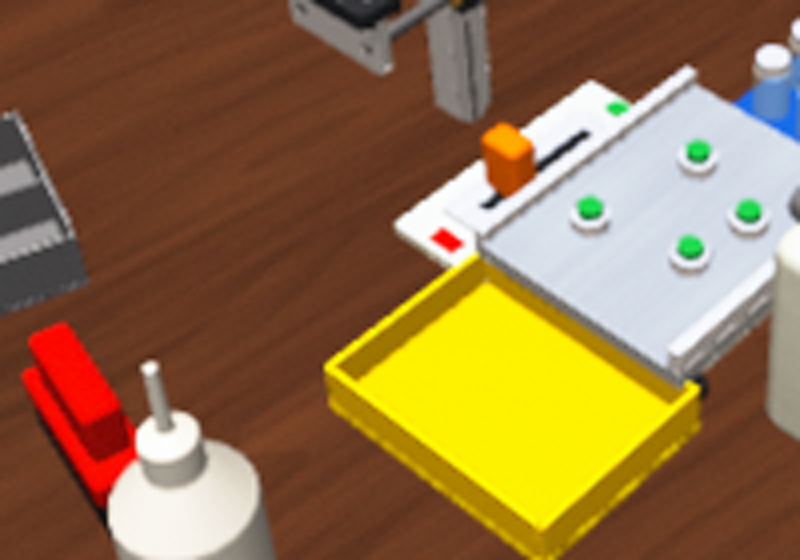

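The closed fingertips are above the lock's red side, near (460,115), and the track below is clear. I'll lower, then push.

Scaled: 0.072 m is 1.44, 0.07 m is 1.4.

Request:
nudge_tcp([
  [[0, -0.08, 0.6, 0, 0, 0], [0, -0.08, 1.1, 0, 0, 0], [0, -0.08, 1.4, 0, 0, 0], [0, -0.08, 1.44, 0, 0, 0], [0, -0.08, 1.44, 0, 0, 0]],
])

```text
time: 2.65
ee_pos: [0.4808, -0.1122, 0.0495]
tcp_rot: [-0.219, 3.133, -0.0]
contact_force: [0.0, -0.1, 0.7]
opening: 0.009
gripper_force: 0.0
```

Request:
nudge_tcp([
  [[0, 0.24, 0, 0, 0, 0], [0, 0.48, 0, 0, 0, 0], [0, 0.72, 0, 0, 0, 0], [0, 0.96, 0, 0, 0, 0], [0, 1.1, 0, 0, 0, 0]],
])

```text
time: 3.28
ee_pos: [0.4728, -0.057, 0.049]
tcp_rot: [-0.22, 3.134, 0.0]
contact_force: [0.4, -2.7, 1.6]
opening: 0.001
gripper_force: 0.8
```

```bash
python3 -c "
from h import *
from station import arm
s=arm.sense()['ee_pos'];print((s-C)@ex,(s-C)@ey)"
```

```text
-0.11316869768734912 -0.005512754778424882
```

Request:
nudge_tcp([
  [[0, 0.12, 0, 0, 0, 0], [0, 0.22, 0, 0, 0, 0], [0, 0.3, 0, 0, 0, 0], [0, 0.36, 0, 0, 0, 0], [0, 0.36, 0, 0, 0, 0]],
])

```text
time: 3.9
ee_pos: [0.4701, -0.0401, 0.0488]
tcp_rot: [0.219, -3.134, -0.0]
contact_force: [0.8, -0.6, -0.7]
opening: 0.007
gripper_force: 0.5
```

Request:
nudge_tcp([
  [[0, 0.06, 0, 0, 0, 0], [0, 0.06, 0, 0, 0, 0]],
])

```text
time: 4.15
ee_pos: [0.47, -0.0398, 0.0489]
tcp_rot: [-0.215, 3.134, -0.004]
contact_force: [2.2, -7.6, -0.3]
opening: 0.006
gripper_force: 3.8
```

Request:
nudge_tcp([
  [[0, 0.06, 0, 0, 0, 0], [0, 0.06, 0, 0, 0, 0], [0, 0.06, 0, 0, 0, 0]],
])

```text
time: 4.53
ee_pos: [0.47, -0.0395, 0.049]
tcp_rot: [-0.21, 3.134, -0.008]
contact_force: [1.5, -13.7, 0.3]
opening: 0.003
gripper_force: 7.0
```

Request:
nudge_tcp([
  [[0, -0.6, 0, 0, 0, 0], [0, -0.6, -0.8, 0, 0, 0], [0, -0.6, -1.8, 0, 0, 0], [0, -0.6, -2.6, 0, 0, 0]],
], jaw=1)

```text
time: 5.03
ee_pos: [0.4731, -0.0636, 0.1804]
tcp_rot: [0.219, -3.134, -0.001]
contact_force: [0.3, 0.3, -0.4]
opening: 0.397
gripper_force: 0.0
```

Run:
```python
from h import *
from station import arm
go((.492,-.356,.16),85.3)
im=arm.snapshot("top")["frame"][140:260,280:480,::-1]
cv2.imwrite("pics/t2.png",cv2.resize(im,None,fx=4,fy=4,interpolation=cv2.INTER_CUBIC))
```

```text
shift [ 0.0218 -0.2922  0.0202] turn [ 0.001 -0.     0.221] at [ 0.4731 -0.0636  0.1804] q [ 0.1   0.46 -0.04  2.04  0.03  0.64  1.75] t 5.03
```

View pics/t2.png

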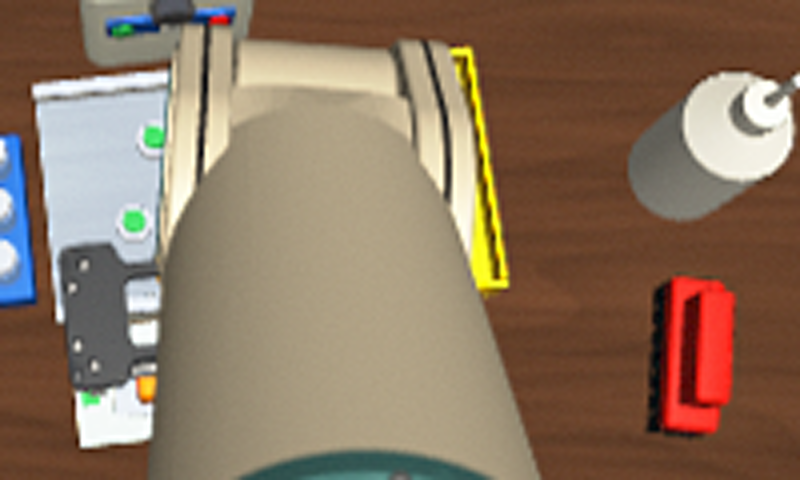

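The arm hides part of the view. The orange grip shows at (148,387), close to the green mark, and the push met a hard stop at 13.7 N. Next is the brush.

Request:
nudge_tcp([
  [[0.08, -1.2, 0, 0, 0, 0.045], [0.16, -2.4, 0, 0, 0, 0.09], [0.26, -3.6, 0, 0, 0, 0.135], [0.36, -4.8, 0, 0, 0, 0.18], [0.44, -5.84, 0, 0, 0, 0.221]],
], jaw=1)

```text
time: 5.7
ee_pos: [0.4916, -0.3579, 0.1782]
tcp_rot: [-0.132, -3.138, -0.002]
contact_force: [0.4, 0.1, -0.1]
opening: 0.968
gripper_force: 0.0
```

```bash
python3 -c "
from h import *
go((.492,-.356,.074),85.3)"
```

```text
shift [-0.0003  0.0018  0.1042] turn [ 0.001 -0.001 -0.002] at [ 0.4916 -0.3579  0.1782] q [ 0.58  0.63  0.01  1.69 -0.01  0.82  2.08] t 5.7
```

Scaled: 0.104 m is 2.08, 0.1 m is 2.

Request:
nudge_tcp([
  [[0, 0.02, 1, 0, 0, 0], [0, 0.02, 1.7, 0, 0, 0], [0, 0.02, 2, 0, 0, 0], [0, 0.02, 2.08, 0, 0, 0], [0, 0.02, 2.08, 0, 0, 0]],
], jaw=1)

```text
time: 6.32
ee_pos: [0.493, -0.3554, 0.0757]
tcp_rot: [0.128, 3.138, -0.001]
contact_force: [0.0, -0.1, 0.1]
opening: 1.002
gripper_force: 0.0
```

```bash
python3 -c "
from h import *
go((.492,-.356,.074),85.3)"
```

```text
shift [ 0.001  -0.0007  0.0017] turn [-0.001  0.001  0.001] at [ 0.493  -0.3554  0.0757] q [ 0.57  0.77  0.01  1.77 -0.01  0.61  2.08] t 6.33
```

Request:
nudge_tcp([
  [[0, 0, 0, 0, 0, 0], [0, 0, 0, 0, 0, 0], [0, 0, 0, 0, 0, 0], [0, 0, 0, 0, 0, 0], [0, 0, 0, 0, 0, 0]],
], jaw=0, clamp_n=35)

```text
time: 6.95
ee_pos: [0.4924, -0.3553, 0.0749]
tcp_rot: [0.129, 3.139, 0.0]
contact_force: [0.5, -0.2, 0.4]
opening: 0.506
gripper_force: 0.0
```

Request:
nudge_tcp([
  [[0, 0, 0, 0, 0, 0], [0, 0, 0, 0, 0, 0], [0, 0, 0, 0, 0, 0]],
])

```text
time: 7.32
ee_pos: [0.4923, -0.3553, 0.0748]
tcp_rot: [-0.129, -3.139, -0.0]
contact_force: [0.2, 0.7, -0.5]
opening: 0.233
gripper_force: 35.0
```

The brush is gripped: 22 mm opening, 35 N.

Request:
nudge_tcp([
  [[0, 0, -0.6, 0, 0, 0], [0, 0, -1.5, 0, 0, 0], [0, 0, -2.3, 0, 0, 0], [0, 0, -2.4, 0, 0, 0]],
])

```text
time: 7.82
ee_pos: [0.4937, -0.3562, 0.1976]
tcp_rot: [0.128, 3.134, -0.004]
contact_force: [-0.5, -0.8, -0.9]
opening: 0.234
gripper_force: 35.0
```

```bash
python3 -c "
from h import *
go(C+.068*ey+[0,0,.195],98.1)"
```

```text
shift [-0.0486  0.3933  0.0018] turn [-0.003  0.004 -0.223] at [ 0.4937 -0.3562  0.1976] q [ 0.57  0.6   0.01  1.68 -0.01  0.86  2.08] t 7.83
```

Scaled: 0.22 m is 4.4, 0.175 m is 3.5.

Request:
nudge_tcp([
  [[-0.08, 0.8, 0, 0, 0, -0.025], [-0.18, 1.7, 0, 0, 0, -0.05], [-0.3, 2.6, 0, 0, 0, -0.075], [-0.4, 3.5, 0, 0, 0, -0.1], [-0.5, 4.4, 0, 0, 0, -0.125]],
])

```text
time: 8.45
ee_pos: [0.5344, -0.1363, 0.1934]
tcp_rot: [0.069, -3.138, -0.001]
contact_force: [-0.2, 0.8, -0.6]
opening: 0.229
gripper_force: 35.0
```

```bash
python3 -c "
from h import *
go(C+.068*ey+[0,0,.195],98.1)"
```

```text
shift [-0.0473  0.1662 -0.0016] turn [ 0.001 -0.003 -0.097] at [ 0.5344 -0.1363  0.1934] q [ 0.21  0.53 -0.02  1.83  0.01  0.78  1.8 ] t 8.45
```

Request:
nudge_tcp([
  [[-0.24, 0.9, 0, 0, 0, -0.025], [-0.48, 1.7, 0, 0, 0, -0.05], [-0.72, 2.6, 0, 0, 0, -0.075], [-0.94, 3.32, 0, 0, 0, -0.099], [-0.94, 3.32, 0, 0, 0, -0.099]],
])

```text
time: 9.07
ee_pos: [0.5745, 0.0344, 0.1932]
tcp_rot: [0.233, -3.131, -0.004]
contact_force: [0.2, -0.4, -1.7]
opening: 0.229
gripper_force: 35.0
```

```bash
python3 -c "
from h import *
go(C+.068*ey+[0,0,.14],98.1)"
```

```text
shift [ 0.0004 -0.0027  0.0532] turn [ 0.003 -0.002  0.007] at [0.5745 0.0344 0.1932] q [-0.08  0.57 -0.04  1.77  0.03  0.81  1.59] t 9.07
```

Scaled: 0.053 m is 1.06, 0.05 m is 1.

Request:
nudge_tcp([
  [[0, 0, 0.5, 0, 0, 0.007], [0, 0, 1, 0, 0, 0.007], [0, 0, 1.06, 0, 0, 0.007], [0, 0, 1.06, 0, 0, 0.007]],
])

```text
time: 9.57
ee_pos: [0.5748, 0.0291, 0.1417]
tcp_rot: [0.211, -3.134, 0.001]
contact_force: [-0.1, 0.8, -0.8]
opening: 0.232
gripper_force: 35.0
```

Run:
```python
from h import *
from station import arm
go(C+.070*ey+[0,0,.127],98.1)
im=arm.snapshot("scene")["frame"][165:305,205:405,::-1]
cv2.imwrite("pics/s3.png",cv2.resize(im,None,fx=4,fy=4,interpolation=cv2.INTER_CUBIC))
```

```text
shift [0.0001 0.0048 0.0147] turn [-0.    -0.001 -0.007] at [0.5748 0.0291 0.1417] q [-0.08  0.63 -0.03  1.81  0.03  0.69  1.58] t 9.57
```

View pics/s3.png

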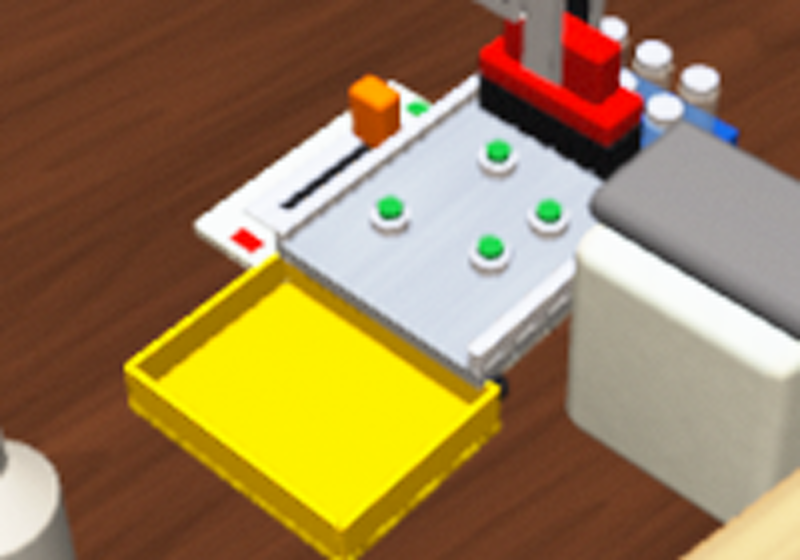

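The lock (375,105) is at the green end of its slot. The brush (560,95) hangs at the far end of the bed, behind all four caps, and clears the rack. I'll lower it and sweep slowly.

Scaled: 0.005 m is 0.1, 0.0145 m is 0.29.

Request:
nudge_tcp([
  [[0, 0.1, 0.08, 0, 0, -0.007], [0, 0.1, 0.2, 0, 0, -0.007], [0, 0.1, 0.29, 0, 0, -0.007], [0, 0.1, 0.29, 0, 0, -0.007]],
])

```text
time: 10.12
ee_pos: [0.574, 0.0347, 0.1269]
tcp_rot: [0.223, -3.133, 0.0]
contact_force: [0.2, -0.0, -2.4]
opening: 0.233
gripper_force: 35.0
```

Request:
nudge_tcp([
  [[0, -0.12, 0, 0, 0, 0], [0, -0.28, 0, 0, 0, 0], [0, -0.46, 0, 0, 0, 0], [0, -0.64, 0, 0, 0, 0], [0, -0.82, 0, 0, 0, 0]],
])

```text
time: 10.75
ee_pos: [0.5803, -0.0066, 0.1274]
tcp_rot: [-0.223, 3.134, 0.0]
contact_force: [-0.0, 0.9, -1.5]
opening: 0.231
gripper_force: 35.0
```

Request:
nudge_tcp([
  [[0, -0.18, 0, 0, 0, 0], [0, -0.36, 0, 0, 0, 0], [0, -0.54, 0, 0, 0, 0], [0, -0.72, 0, 0, 0, 0], [0, -0.9, 0, 0, 0, 0]],
])

```text
time: 11.38
ee_pos: [0.5867, -0.0508, 0.1274]
tcp_rot: [-0.223, 3.134, 0.0]
contact_force: [-0.3, 0.9, -0.8]
opening: 0.234
gripper_force: 35.0
```

Run:
```python
from h import *
from station import arm
go(C-.1*ey+[0,0,.127],98.1)
im=arm.snapshot("scene")["frame"][165:305,205:405,::-1]
cv2.imwrite("pics/s4.png",cv2.resize(im,None,fx=4,fy=4,interpolation=cv2.INTER_CUBIC))
```

```text
shift [ 0.0005 -0.0844  0.0004] turn [0.    0.    0.001] at [ 0.5867 -0.0508  0.1274] q [ 0.07  0.67 -0.05  1.79  0.05  0.68  1.71] t 11.38
```

View pics/s4.png

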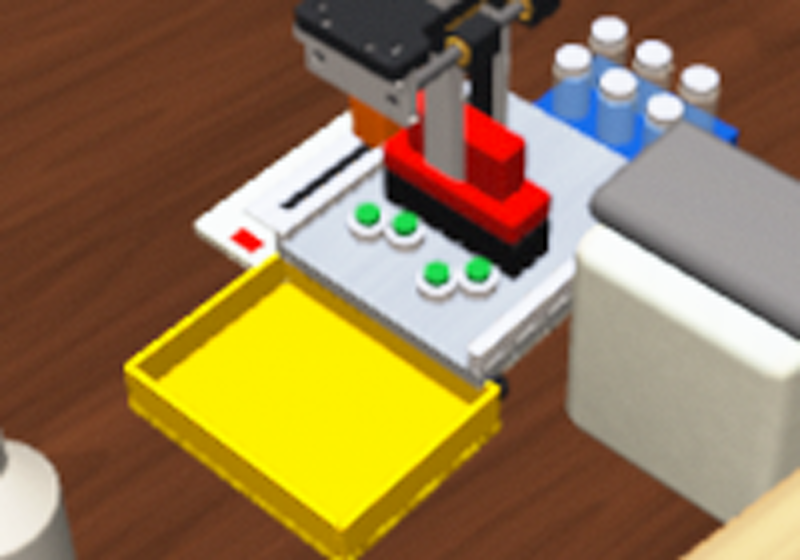

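Two pairs of caps ride ahead of the brush. The front-most, at (367,213), sits near the brush's left end, so I'll bias the brush toward the front lip while sweeping on.

Request:
nudge_tcp([
  [[0.08, 0, 0, 0, 0, 0], [0.16, -0.04, 0, 0, 0, 0], [0.16, -0.2, 0, 0, 0, 0], [0.16, -0.38, 0, 0, 0, 0], [0.16, -0.56, 0, 0, 0, 0]],
])

```text
time: 12.05
ee_pos: [0.5828, -0.08, 0.1274]
tcp_rot: [-0.223, 3.134, -0.0]
contact_force: [0.3, -0.6, -1.8]
opening: 0.234
gripper_force: 35.0
```

Request:
nudge_tcp([
  [[0, -0.18, 0, 0, 0, 0], [0, -0.36, 0, 0, 0, 0], [0, -0.54, 0, 0, 0, 0], [0, -0.72, 0, 0, 0, 0], [0, -0.9, 0, 0, 0, 0]],
])

```text
time: 12.68
ee_pos: [0.589, -0.1246, 0.1273]
tcp_rot: [0.223, -3.134, 0.0]
contact_force: [0.2, -0.1, -1.6]
opening: 0.233
gripper_force: 35.0
```

Request:
nudge_tcp([
  [[0, -0.18, 0, 0, 0, 0], [0, -0.36, 0, 0, 0, 0], [0, -0.48, 0, 0, 0, 0], [0, -0.48, 0, 0, 0, 0]],
])

```text
time: 13.18
ee_pos: [0.5924, -0.1481, 0.1274]
tcp_rot: [0.222, -3.134, 0.0]
contact_force: [0.2, 0.1, -2.2]
opening: 0.231
gripper_force: 35.0
```

Run:
```python
from h import *
from station import arm
go(C-.1*ey+[0,0,.127],98.1)
im=arm.snapshot("scene")["frame"][165:305,205:405,::-1]
cv2.imwrite("pics/s5.png",cv2.resize(im,None,fx=4,fy=4,interpolation=cv2.INTER_CUBIC))
```

```text
shift [-0.0077  0.0127  0.0004] turn [-0. -0. -0.] at [ 0.5924 -0.1481  0.1274] q [ 0.24  0.7  -0.06  1.73  0.06  0.72  1.86] t 13.18
```

View pics/s5.png

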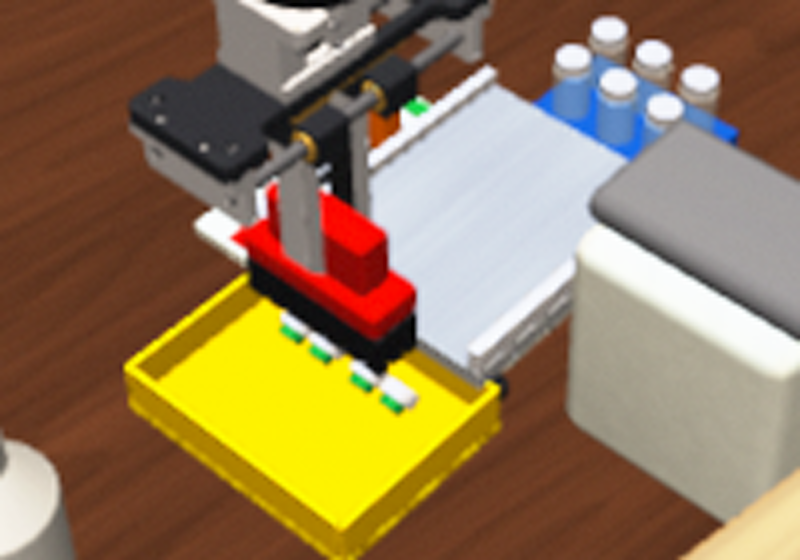

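All four caps, at (293,327) to (398,393), have gone over the edge into the tray and the bed is empty. Next I lift and carry the brush back to its free spot.

Scaled: -0.06 m is -1.2, -0.085 m is -1.7.

Request:
nudge_tcp([
  [[0, 0, -0.6, 0, 0, 0], [0, 0, -1.2, 0, 0, 0], [0.4, -0.4, -1.3, 0, 0, 0.02], [0.9, -1, -1.3, 0, 0, 0.05], [1.4, -1.7, -1.3, 0, 0, 0.09]],
])

```text
time: 13.85
ee_pos: [0.5349, -0.2412, 0.1927]
tcp_rot: [-0.084, 3.14, 0.001]
contact_force: [-0.5, 1.5, -1.7]
opening: 0.23
gripper_force: 35.0
```

```bash
python3 -c "
from h import *
go((.4925,-.3555,.192),85.3)"
```

```text
shift [ 0.0484 -0.1119  0.0006] turn [0.    0.    0.135] at [ 0.5349 -0.2412  0.1927] q [ 0.41  0.58 -0.05  1.74  0.03  0.82  1.97] t 13.85
```

Scaled: -0.111 m is -2.22, -0.08 m is -1.6.

Request:
nudge_tcp([
  [[0.36, -0.8, 0, 0, 0, 0.045], [0.72, -1.6, 0, 0, 0, 0.09], [0.96, -2.22, 0, 0, 0, 0.135], [0.96, -2.22, 0, 0, 0, 0.135], [0.96, -2.22, 0, 0, 0, 0.135]],
])

```text
time: 14.48
ee_pos: [0.4936, -0.3533, 0.1923]
tcp_rot: [0.127, 3.139, 0.002]
contact_force: [-0.2, 0.2, -1.8]
opening: 0.234
gripper_force: 35.0
```

```bash
python3 -c "
from h import *
go((.4925,-.3555,.0752),85.3)"
```

```text
shift [ 0.001  -0.0025  0.1171] turn [0.002 0.    0.001] at [ 0.4936 -0.3533  0.1923] q [ 0.58  0.61 -0.01  1.68  0.01  0.85  2.06] t 14.47
```

Request:
nudge_tcp([
  [[0, 0, 0.8, 0, 0, 0], [0, 0, 1.6, 0, 0, 0], [0, 0, 2.1, 0, 0, 0], [0, 0, 2.26, 0, 0, 0], [0, 0, 2.34, 0, 0, 0]],
])

```text
time: 15.1
ee_pos: [0.4939, -0.354, 0.0756]
tcp_rot: [0.127, 3.138, 0.0]
contact_force: [0.1, -0.3, -1.3]
opening: 0.23
gripper_force: 35.0
```

Request:
nudge_tcp([
  [[0, 0, 0, 0, 0, 0], [0, 0, 0, 0, 0, 0]],
])

```text
time: 15.35
ee_pos: [0.4936, -0.3552, 0.0764]
tcp_rot: [0.13, 3.137, -0.001]
contact_force: [0.9, -0.1, -1.2]
opening: 0.232
gripper_force: 35.0
```

```bash
python3 -c "
from h import *
go((.4925,-.3555,.0748),85.3)"
```

```text
shift [ 0.0011 -0.0004  0.0016] turn [-0.001  0.002 -0.001] at [ 0.4936 -0.3552  0.0764] q [ 0.59  0.76 -0.01  1.76  0.01  0.61  2.05] t 15.35
```

Lower the last 1.5 mm, open, then retreat straight up.

Request:
nudge_tcp([
  [[0, 0, 0.024, 0, 0, 0], [0, 0, 0.032, 0, 0, 0], [0, 0, 0.032, 0, 0, 0]],
])

```text
time: 15.72
ee_pos: [0.4933, -0.3552, 0.0746]
tcp_rot: [0.13, 3.138, -0.001]
contact_force: [-0.4, 0.3, 6.0]
opening: 0.23
gripper_force: 35.0
```

Request:
nudge_tcp([
  [[0, 0, 0, 0, 0, 0], [0, 0, 0, 0, 0, 0], [0, 0, 0, 0, 0, 0], [0, 0, 0, 0, 0, 0], [0, 0, 0, 0, 0, 0]],
], jaw=1)

```text
time: 16.35
ee_pos: [0.4929, -0.3549, 0.0737]
tcp_rot: [-0.13, -3.139, -0.0]
contact_force: [-1.0, 0.2, 0.2]
opening: 0.727
gripper_force: 0.0
```

Request:
nudge_tcp([
  [[0, 0, 0, 0, 0, 0], [0, 0, -0.4, 0, 0, 0], [0, 0, -1.2, 0, 0, 0], [0, 0, -2, 0, 0, 0], [0, 0, -3, 0, 0, 0]],
])

```text
time: 16.98
ee_pos: [0.4924, -0.3545, 0.2245]
tcp_rot: [-0.13, -3.137, -0.001]
contact_force: [0.6, 0.3, -0.4]
opening: 1.002
gripper_force: 0.0
```

Request:
nudge_tcp([
  [[1.2, 0, 0, 0, 0, 0], [2.4, 0, 0, 0, 0, 0], [2.4, 0, 0, 0, 0, 0], [2.4, 0, 0, 0, 0, 0]],
])

```text
time: 17.48
ee_pos: [0.3742, -0.3453, 0.2243]
tcp_rot: [0.13, 3.137, -0.001]
contact_force: [0.4, -0.1, -0.1]
opening: 1.0
gripper_force: 0.0
```

```bash
python3 - <<'E'
from h import *
from station import arm
f=arm.snapshot("scene")["frame"][:,:,::-1][130:330,130:400]
cv2.imwrite("pics/s6.png",cv2.resize(f,None,fx=2.9,fy=2.9,interpolation=cv2.INTER_CUBIC))
E
```

```text
(no output)
```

View pics/s6.png

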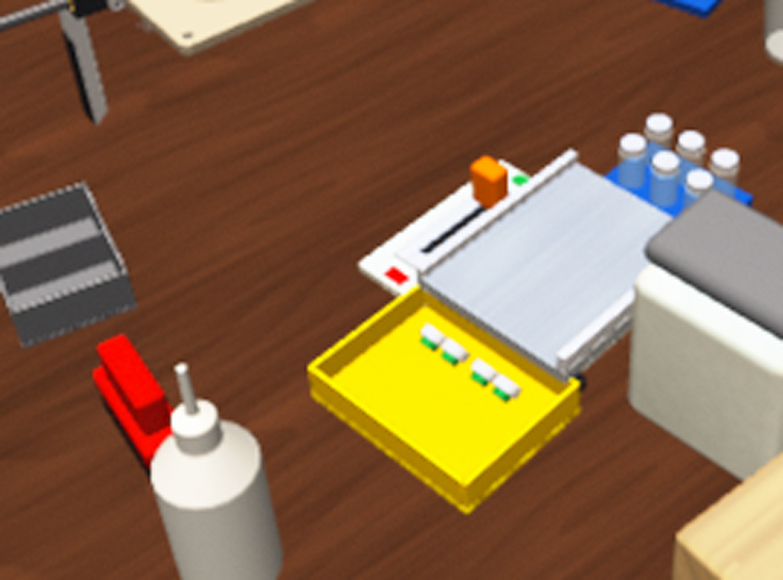

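The four caps lie in the tray (430–510, 335–390), the lock is at the green end (490,180), the brush stands upright (135,385) and the rack is undisturbed.

```bash
python3 -c "
from station import arm
print(arm.job_done())"
```

```text
the job is handed in; nothing more can be done
None
```

I handed the job in at about 17.5 s on the robot's clock; the hand-in reported no verdict. In the last picture the lock is at its green end stop, all four caps are in the yellow tray, the brush stands upright on the bench, and the rack and wash bottle look unmoved; the beaker is mostly out of frame, but the arm never went near it.

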